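# Level the draining shelf of the dish rack

## Robot

A 6-joint arm with a two-finger parallel gripper is mounted at the origin on the work surface. World frame = base frame: x ahead of the robot, y to its left, z up, the work surface at z = 0. Lengths are in m, angles in degrees, forces in N, time in s.
With the tool pointing down it reaches from about 0.35 to 1 m from the base axis. Payload 7.1 kg.
Tool frame: the origin (TCP) lies on the centre line of the jaws, within the pads' length; the fingertips stand 17 mm ahead of it and the grasp point (between the pads) lies 2 mm behind it; z points along the fingers, x is the direction in which the jaws open and shut, and the axes are right-handed (so a half turn about z gives the same grasp; the last joint's range is limited). The gripper opens to 85 mm and grips with 20 to 120 N. Pads are 22 mm wide; open, the fingers measure 114 mm over their backs; the gripper's body (76 mm by 85 mm) begins 54 mm behind the grasp point. The pads swing forward as they close: fully open they stand 13 mm farther back than shut.
Start: joints at [64.973, 24.242, 93.386, -0, 62.372, -1.089], TCP at [0.254, 0.571, 0.248] pointing down, gripper open.
Joint ranges: [-172.04, 172.04], [-51.8, 120.97], [4.93, 147.93], [-75.15, 255.16], [6.16, 154.13], [-145.62, 145.62]. Speed limits (degrees/s): [136.94, 136.94, 172.46, 180, 180, 180].

## Interface

Orientations are given as a 3x3 rotation matrix whose columns are the frame's x, y, z axes.
In Python, from bench import move_pose, movel, move_j, command_gripper, pause, inverse_kinematics, read_camera, MotionError, job_done, read_time_s, read_joint_positions, read_joint_vel, read_tau, read_tool_pos, read_eef_rot, read_contact_force, read_torque, read_grip_width gives the robot as it stands. The module is installed in compiled form; this text tells all that it offers. Calls block until the motion is done:
- move_pose(position, orientation): joint-space move of the TCP to a pose.
- movel(position, ori=None, rate=0.15): straight line of the TCP; ori=None keeps the orientation; rate is the mean speed in m/s.
- move_j(angles): joint-space move.
- command_gripper(opening): finger opening in m; the grip force is fixed at half the most; returns when the fingers have stopped.
- pause(seconds).
- inverse_kinematics(position, orientation): joint angles nearest the present ones, or None.
- read_camera(name): name is "side" or "top"; returns a dict with "color" (420x560x3 uint8, red, green, blue), "intrinsics" (3x3 intrinsics, pixels), "R" (3x3) and "t" (3): a world point X has camera coordinates R X + t. Camera axes: x right, y down, z forward; pixel columns grow to the right and rows downward; lengths in m; the calibration is good to about 2 mm. A picture is of the moment at which its call begins. There is no depth.
A pose or a line that the arm cannot do raises MotionError and nothing moves.
- job_done(): hands the job in, once; it reports no verdict.
Readings, each from a call of its own:
- read_time_s(): time.
- read_joint_positions(): joint angles.
- read_joint_vel(): joint speeds.
- read_tau(): joint torques, N m.
- read_tool_pos(): TCP position.
- read_eef_rot(): TCP orientation.
- read_contact_force(): force on the tool from outside, world axes, zero at the start.
- read_torque(): the same for the moment, N m.
- read_grip_width(): finger opening in m.
Only numpy, scipy, OpenCV 4.12 (cv2) and the standard library are available. Lean on these libraries where they do the work, as an engineer would, in place of code of your own. Each camera call takes 0.05 s, during which the arm holds its last target.

## Task

Level the dish rack: lay the spirit level on the middle of the draining shelf, lengthwise, and let go of it; then turn the black wing knob of the rack's levelling foot until the bubble sits centred between its two lines. Then press the spirit level down onto the shelf with the fingers, firmly but without great force, and finish while still pressing, with the bubble centred. Do not disturb the jug, bottle, bowl, basket and forks.

Things in the scene. Friction and masses are not known exactly. Their poses are not given: they have to be found in the camera images.
- level: Spirit level: aluminium bar 200 long (its x) x 24 wide (y) x 42 high (z), black end caps, 0.2 to 0.35 kg, loose. Origin: centre of its underside. A 70 x 18 window in its top shows a pale bubble 18 long and two black lines 25 apart. The whole top, window included, is solid and may be pressed; 5 to 20 N is a good press.
- bubble_mid (a point): Middle of the bubble, 37 above the level's underside. It is centred between the lines when it lies at x = 0 of the level's frame; it runs along the level's x to the higher end, 0.35 mm for each mrad of slope (stop at 21 mm), and settles in about a second.
- shelf: Grey plastic slatted draining shelf of the dish rack, 176 (x) x 320 (y) x 12 thick, hinged along x at its +y end (origin on the hinge, 6 below the top face); its -y end rests on the levelling foot and starts too low. A row of prongs 42 high stands along its +x edge, 85 from the middle line. It does not yield when pressed. The rack itself is fixed.
- deck (a point): Centre of the shelf's top face, about 58 above the ledge; x across the shelf, y along it (the knob lies to -y), z normal to the face. Tilts with the shelf.
- knob_top (a point): Middle of the top of the levelling foot's black wing knob, on its upright turning axis, 108 above the ledge, 205 from the deck centre to the shelf's -y side. The wing is a bar 44 long (x) x 13 thick (y) x 26 high, on a disc of 42 diameter whose top is 26 below this point. The wing may start at any angle.
- foot (a point): Levelling foot: rubber pad of 48 diameter on the ledge under the knob (this point: pad centre, at the ledge). Turning the knob clockwise seen from above raises the knob end of the shelf, anticlockwise lowers it: 28 mrad of slope, so 9.8 mm of bubble, per radian. It is stiff (about 0.2 N m), stays where it is left, and starts 0.7 to 1.6 rad short of level.
- jug: White ceramic jug, 110 wide, 150 high, handle to one side; origin under its centre. Leave alone.
- bottle: Empty clear plastic twist-cap bottle, 66 wide, 210 high; origin under its centre. Leave alone.
- bowl: Glass bowl, 120 wide, 50 high; origin under its centre. Leave alone.
- basket: Grey plastic cutlery basket 90 x 110 x 120 high; origin under its centre. Leave alone.
- fork0: Steel fork 190 long (x), 22 wide, lying on the ledge; origin under its middle. Leave alone.
- fork1: Steel fork 190 long (x), 22 wide, lying on the ledge; origin under its middle. Leave alone.
- fork2: Steel fork 190 long (x), 22 wide, lying on the ledge; origin under its middle. Leave alone.
Things that resemble listed ones, but are neither listed nor needed, are in the scene too. Leave any yellow look-alike of the level alone.

How it is judged:
By the outcome, as a careful person would: the job done as asked, in the order asked, and still so for the second after the job is handed in, while the arm keeps its last pose, push and grip.
It also fails if it takes over 67 s, if anything falls off the work surface, if the arm or the gripper's body presses on something with over 40 N, if the wrist force passes 120 N, or if a joint passes its speed limit or range.

## Working session

There is one attempt and no reset: what is moved stays moved. The work goes in short steps, each a Python script; the robot and the scene stay as the last script left them, time stands still between calls to the robot, and variables do not carry over. Pictures are saved under pics/ and viewed, and the job is handed in when it is done.

```bash
mkdir -p pics; python3 - <<'E'
from bench import *
import cv2, numpy as np
for n in("side","top"):
    c=read_camera(n); cv2.imwrite(f"pics/{n}0.png",c["color"][:,:,::-1]); print(n,c["intrinsics"].tolist(),c["R"].round(4).tolist(),c["t"].tolist())
    R=np.array(c["R"]);print("cam pos",-R.T@np.array(c["t"]))
print(read_time_s(),read_contact_force())
E
```

```text
side [[457.813117235077, 0.0, 288.6625431956488], [0.0, 457.813117235077, 215.31588304815259], [0.0, 0.0, 1.0]] [[-0.8879, -0.46, 0.0071], [-0.3008, 0.5689, -0.7654], [0.348, -0.6818, -0.6435]] [0.4670170072658043, 0.2669372803885012, 1.4019256716149853]
cam pos [0.00708857 1.01870884 1.10314915]
top [[520.130706041499, 0.0, 268.341126783732], [0.0, 520.130706041499, 205.787244488576], [0.0, 0.0, 1.0]] [[0.0047, -1.0, -0.0003], [-0.9893, -0.0046, -0.1456], [0.1456, 0.001, -0.9893]] [-0.052993294835332064, 0.5617668845244935, 1.394187847507175]
cam pos [ 0.35309404 -0.05185188  1.46109071]
0.1 [ 0.13699019  0.41921489 -0.0767803 ]
```

View pics/side0.png

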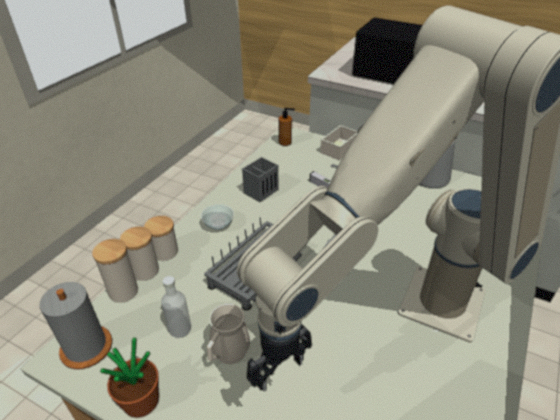

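View pics/top0.png

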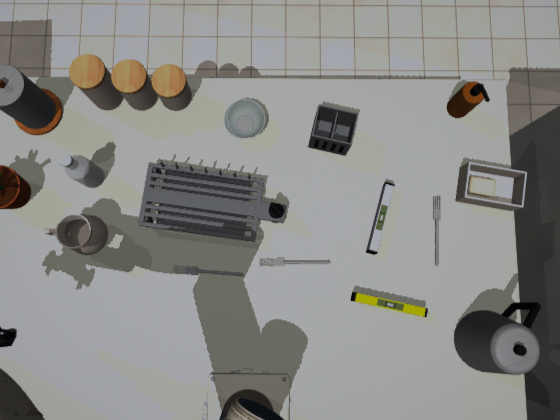

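```bash
cat > h.py <<'E'
from bench import *
import cv2, numpy as np
def ray(c,u,v,z):
    K=np.array(c["intrinsics"]);R=np.array(c["R"]);t=np.array(c["t"])
    d=R.T@np.linalg.inv(K)@np.array([u,v,1.]);o=-R.T@t
    return o+d*(z-o[2])/d[2]
def proj(c,X):
    p=np.array(c["R"])@np.array(X)+np.array(c["t"]);p=np.array(c["intrinsics"])@p;return p[:2]/p[2]
def crop(c,u0,v0,u1,v1,s,name,inter=cv2.INTER_CUBIC):
    im=c["color"][v0:v1,u0:u1,::-1]
    cv2.imwrite(name,cv2.resize(im,None,fx=s,fy=s,interpolation=inter))
E
python3 - <<'E'
from h import *
c=read_camera("top")
crop(c,130,150,300,250,4.7,"pics/t1.png")
crop(c,340,170,440,270,6,"pics/t2.png")
c=read_camera("side")
crop(c,190,140,350,300,3.7,"pics/s1.png")
E
```

```text
(no output)
```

View pics/t1.png

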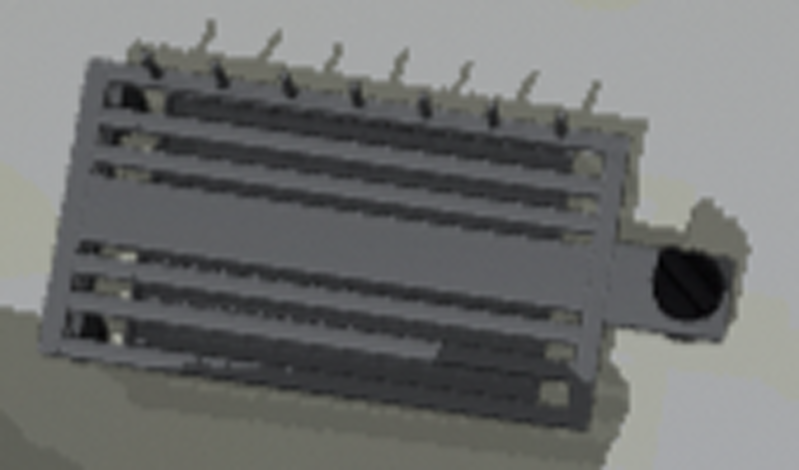

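View pics/t2.png

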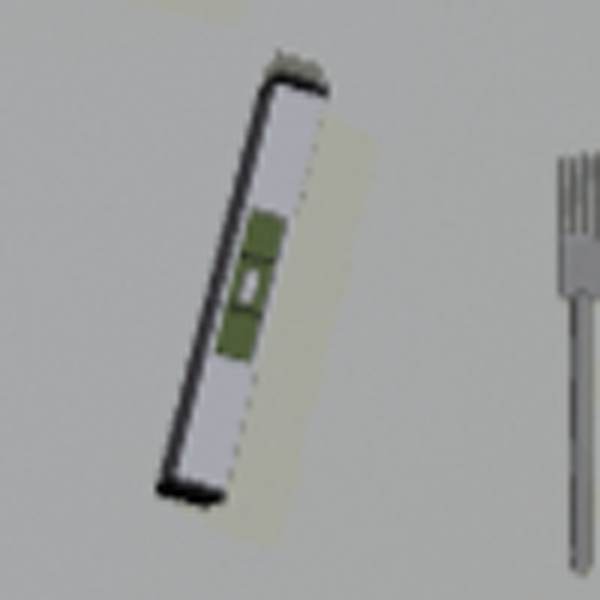

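View pics/s1.png

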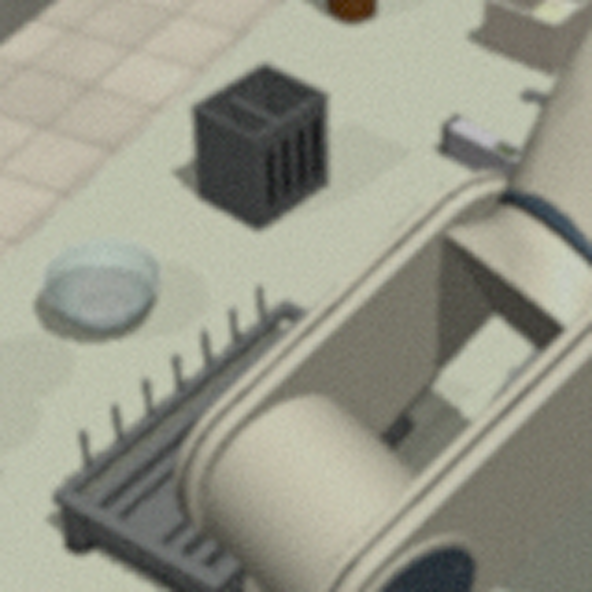

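```bash
python3 - <<'E'
from h import *
c=read_camera("top")
ims=[c["color"].astype(float)]+[read_camera("top")["color"].astype(float) for _ in range(4)]
im=np.mean(ims,0)
k=im[195:225,260:295]; k=np.clip(k*4,0,255).astype(np.uint8)[:,:,::-1]
cv2.imwrite("pics/knob1.png",cv2.resize(k,None,fx=16,fy=16,interpolation=cv2.INTER_CUBIC))
# level
def P(u,v,z): return ray(c,u,v,z)
s=6
for n,(a,b) in dict(center=(251.5,285),l1=(257,260),l2=(245,309),bub=(249,286),e1=(300,86),e2=(196,488)).items():
    print(n,P(340+a/s-.5,170+b/s-.5,.042).round(4))
s=4.7
for n,(a,b) in dict(A=(90,62),B=(625,138),C=(588,425),D=(42,350)).items():
    print(n,P(130+a/s-.5,150+b/s-.5,.058).round(4))
print("knob",P(130+688/s-.5,150+284/s-.5,.082).round(4),P(130+688/s-.5,150+284/s-.5,.108).round(4))
E
```

```text
center [ 0.5322 -0.3614  0.042 ]
l1 [ 0.5437 -0.3642  0.042 ]
l2 [ 0.5211 -0.3581  0.042 ]
bub [ 0.5317 -0.3602  0.042 ]
e1 [ 0.625  -0.3863  0.042 ]
e2 [ 0.4392 -0.3337  0.042 ]
A [0.6782 0.2806 0.058 ]
B [ 0.6342 -0.034   0.058 ]
C [ 0.4662 -0.0138  0.058 ]
D [0.508  0.3018 0.058 ]
knob [ 0.5449 -0.0707  0.082 ] [ 0.5413 -0.0703  0.108 ]
```

View pics/knob1.png

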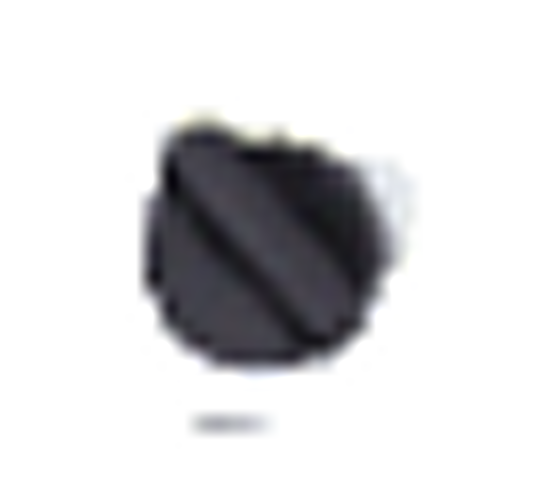

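```bash
cat >> h.py <<'E'
def down(ang,tilt=0.0):
    """jaw axis x at world angle ang (deg), z down; tilt: rad rotation about the jaw axis"""
    a=np.deg2rad(ang);x=np.array([np.cos(a),np.sin(a),0]);z=np.array([0,0,-1.]);y=np.cross(z,x)
    R=np.column_stack([x,y,z])
    if tilt: R=cv2.Rodrigues(x*tilt)[0]@R
    return R
E
python3 - <<'E'
from h import *
print(read_eef_rot().round(3).tolist() if hasattr(read_eef_rot(),'round') else read_eef_rot())
for nm,p,angs in [("level",[.532,-.361,.2],(74.4,-105.6)),("shelf",[.572,.134,.25],(-7.5,172.5)),("knob",[.5442,-.070,.2],(-48.7,131.3)),]:
    for a in angs:
        q=inverse_kinematics(p,down(a)); print(nm,a,None if q is None else np.round(q,1))
E
```

```text
[[0.406, 0.914, -0.0], [0.914, -0.406, -0.0], [-0.0, -0.0, -1.0]]
level 74.4 [ -35.2   28.9   93.    -0.    58.2 -109.6]
level -105.6 [-35.2  28.9  93.   -0.   58.2  70.4]
shelf -7.5 [12.  21.  98.2 -0.  60.8 19.5]
shelf 172.5 None
knob -48.7 [ -8.6  21.5 105.3  -0.   53.2  40.1]
knob 131.3 [  -8.6   21.5  105.3   -0.    53.2 -139.9]
```

```bash
python3 - <<'E'
from h import *
t0=read_time_s()
p=read_tool_pos(); movel([p[0],p[1],.32],rate=.25)
R=down(-105.6)
move_pose([.532,-.361,.2],R); print(read_time_s()-t0)
movel([.532,-.361,.12],rate=.15)
c=read_camera("top"); crop(c,320,150,460,280,5,"pics/t3.png")
c=read_camera("side"); crop(c,270,120,430,260,5,"pics/s3.png")
print(read_time_s()-t0, read_contact_force())
E
```

```text
3.8499999999999996
4.6333 [ 0.17505738 -1.06078522 -0.37358991]
```

View pics/t3.png

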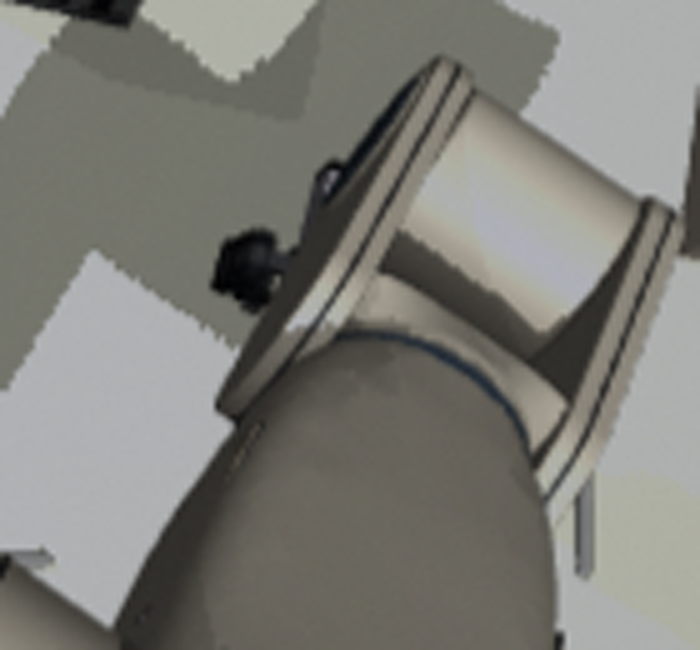

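View pics/s3.png

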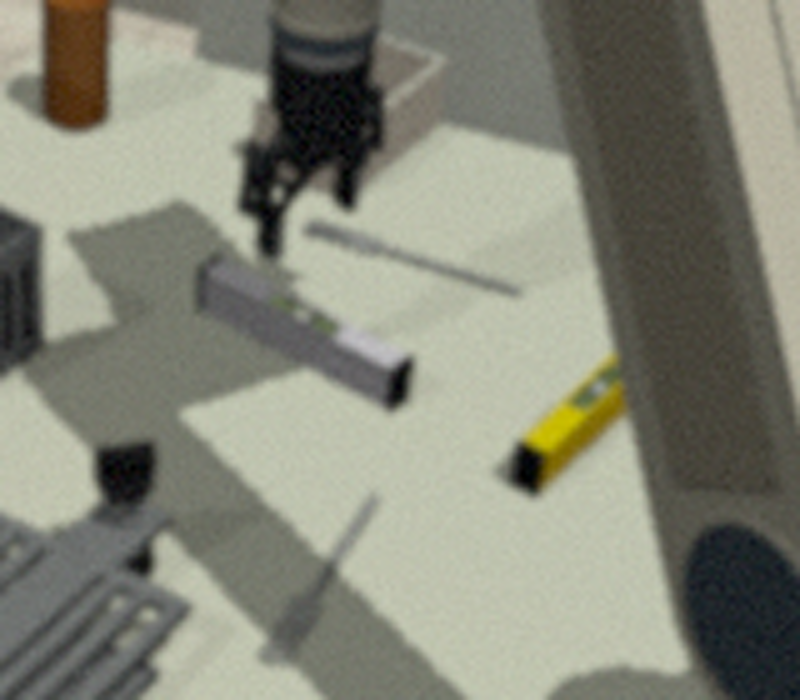

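```bash
python3 - <<'E'
from h import *
c=read_camera("side"); print(ray(c,330.1,182.1,.042).round(4))
print("knob",ray(c,270+126/5-.5,120+452/5-.5,.108).round(4))
movel([.532,-.361,.026],rate=.12); print(read_contact_force())
command_gripper(0.0); print(read_grip_width(),read_contact_force(),read_torque())
movel([.532,-.361,.16],rate=.15); print(read_grip_width(),read_contact_force(),read_time_s())
c=read_camera("side"); crop(c,270,90,430,230,5,"pics/s4.png")
E
```

```text
[ 0.5301 -0.3628  0.042 ]
knob [ 0.5402 -0.0709  0.108 ]
[ 0.455091   -1.06250667  0.40902338]
0.023123571759971203 [-1.76607371 -1.97638261  4.54405885] [-0.2744187   0.22664962  0.0564697 ]
0.023062571226365597 [-0.34478627  0.3832917  -2.81878226] 7.7
```

View pics/s4.png

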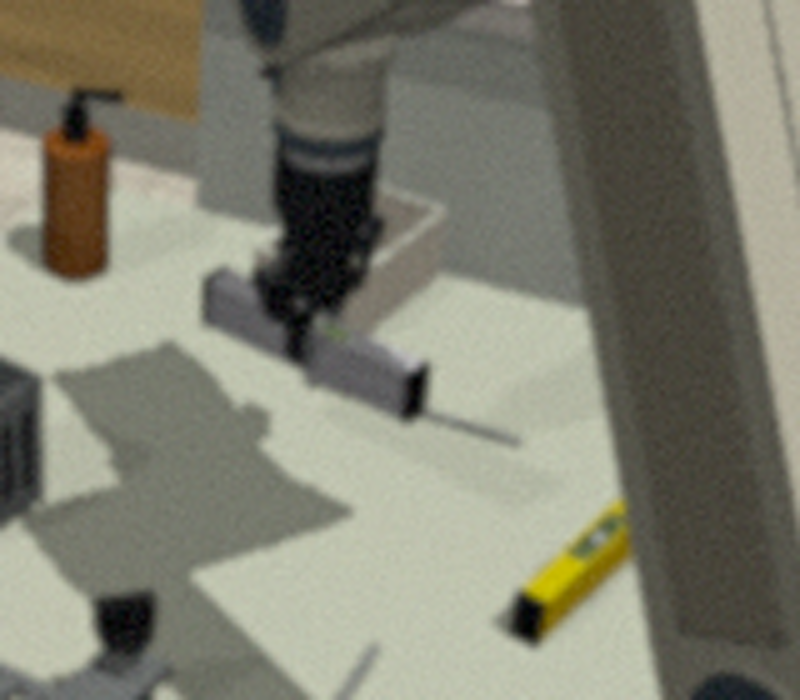

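```bash
python3 - <<'E'
from h import *
R=down(-7.5,.032)
movel([.532,-.361,.25],rate=.3)
move_pose([.572,.134,.2],R)
movel([.572,.134,.1],rate=.15); pause(.2)
f0=read_contact_force(); print(f0,read_time_s())
z=.1
while z>.072:
    z-=.0015; movel([.572,.134,z],rate=.05); f=read_contact_force()
    if f[2]-f0[2]>2: break
print(z,f,read_torque(),read_time_s())
c=read_camera("top"); crop(c,130,140,300,260,4.7,"pics/t5.png")
c=read_camera("side"); crop(c,190,160,350,300,5,"pics/s5.png")
E
```

```text
[ 0.46090035  0.28520545 -3.18671868] 11.0333
0.07899999999999999 [-1.9484208  -0.6489708   1.92523712] [0.13182712 0.21240924 0.06274332] 14.5333
```

View pics/t5.png

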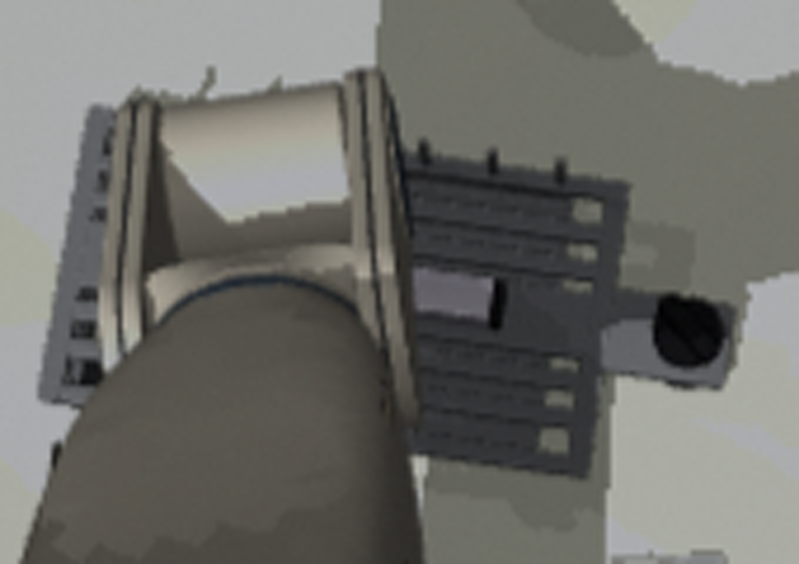

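View pics/s5.png

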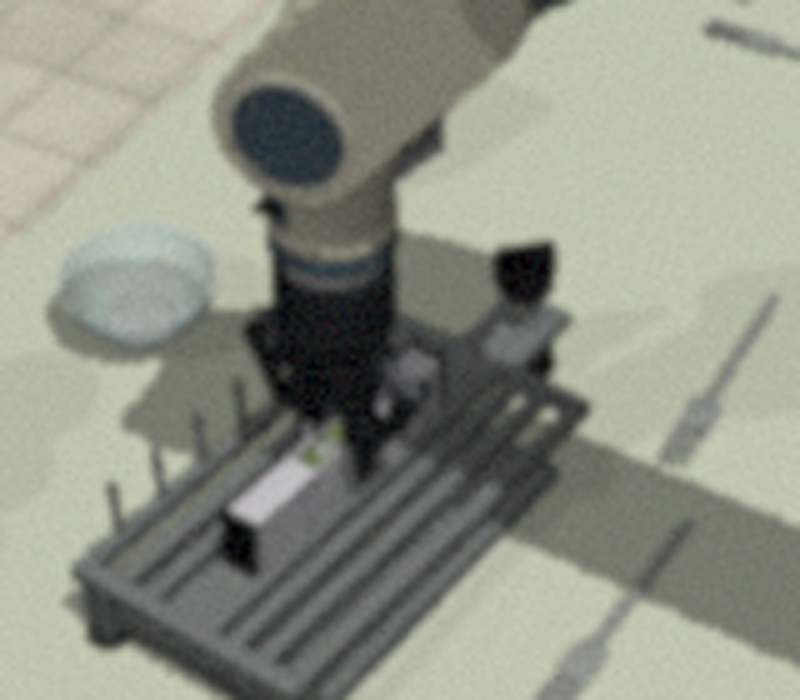

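```bash
python3 - <<'E'
from h import *
command_gripper(.05); print(read_contact_force())
movel([.572,.134,.2],rate=.2)
# go near knob but out of sight lines
R=down(-48.7)
move_pose([.46,-.10,.25],R); pause(.3)
print(read_time_s(),np.round(read_joint_positions(),1))
c=read_camera("top"); ims=[c["color"].astype(float)]+[read_camera("top")["color"].astype(float) for _ in range(2)]
c["color"]=np.mean(ims,0).round().astype(np.uint8)
np.save("pics/top6.npy",c["color"]); cv2.imwrite("pics/top6.png",c["color"][:,:,::-1])
crop(c,130,140,300,260,4.7,"pics/t6.png")
c=read_camera("side"); crop(c,190,160,350,300,5,"pics/s6.png");np.save("pics/side6.npy",c["color"])
E
```

```text
[-0.29784545 -1.10036693  0.14791951]
17.1 [-13.6  11.1 112.2   0.   56.7  35. ]
```

View pics/t6.png

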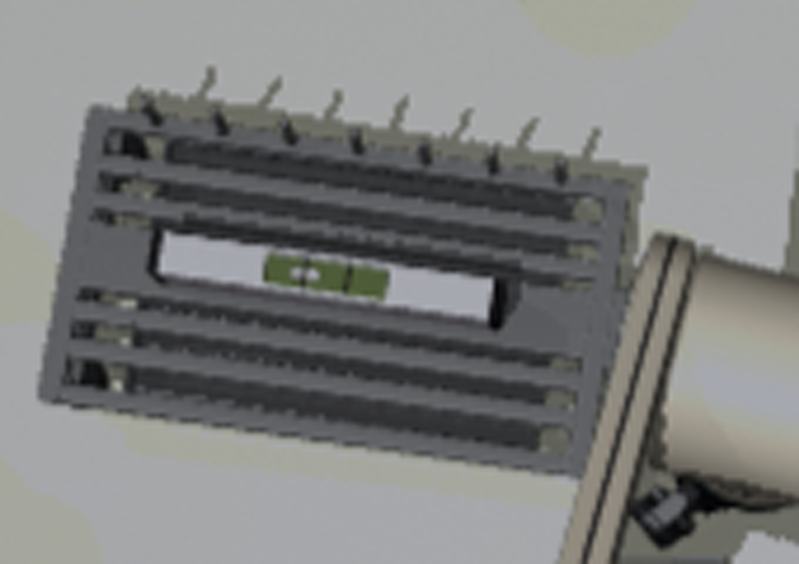

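View pics/s6.png

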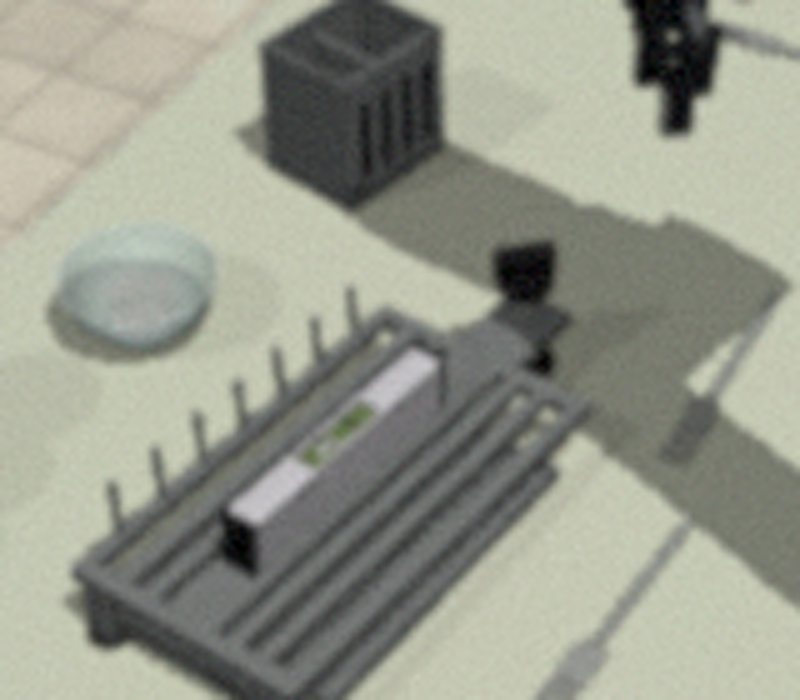

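```bash
cat > knob.py <<'E'
from h import *
def wing(x,y,a,zs=(.082,.108)):
    a=np.deg2rad(a);u=np.array([np.cos(a),np.sin(a)]);v=np.array([-u[1],u[0]])
    return [np.r_[np.array([x,y])+s*.022*u+t*.0065*v,z] for z in zs for s,t in((1,1),(1,-1),(-1,-1),(-1,1))]
E
python3 - <<'E'
from knob import *
ct=read_camera("top");cs=read_camera("side")
t0=cv2.imread("pics/top0.png")[:,:,::-1]; s6=np.load("pics/side6.npy")
def draw(im,c,u0,v0,u1,v1,s,name,x,y,a,gain):
    k=np.clip(im[v0:v1,u0:u1,::-1].astype(float)*gain,0,255).astype(np.uint8)
    k=cv2.resize(k,None,fx=s,fy=s,interpolation=cv2.INTER_CUBIC)
    P=np.array([(proj(c,X)-[u0,v0]+.5)*s for X in wing(x,y,a)]).astype(int)
    cv2.polylines(k,[P[:4]],1,(0,0,255),1);cv2.polylines(k,[P[4:]],1,(0,255,0),1)
    D=np.array([(proj(c,[x+.021*np.cos(b),y+.021*np.sin(b),.082])-[u0,v0]+.5)*s for b in np.linspace(0,6.28,40)]).astype(int)
    cv2.polylines(k,[D],1,(255,0,0),1)
    return k
x,y,a=.5435,-.0705,41.3
A=draw(t0,ct,260,195,295,225,12,"",x,y,a,4); B=draw(s6,cs,280,200,315,230,12,"",x,y,a,2)
cv2.imwrite("pics/k2.png",np.vstack([A,B])[:, :])
cv2.imwrite("pics/k2.png",np.hstack([A,B])[:600,:])
E
```

```text
(no output)
```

View pics/k2.png

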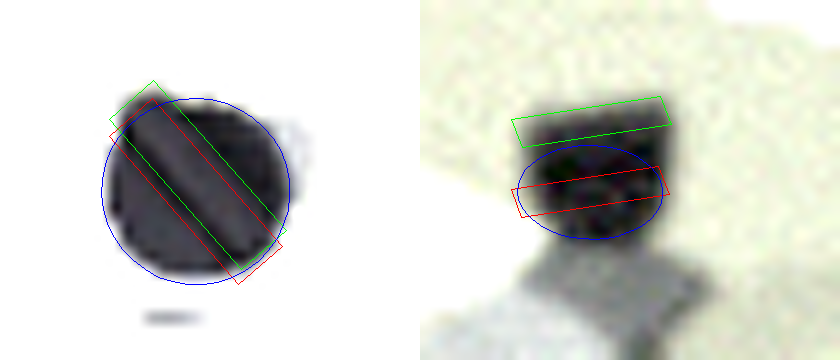

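```bash
python3 - <<'E'
from h import *
x,y=.5427,-.0712
R=down(-48.7)
move_pose([x,y,.17],R); movel([x,y,.103],rate=.12); print(read_contact_force(),read_time_s())
command_gripper(0.0); f=read_contact_force(); print(read_grip_width(),f,read_torque(),"across",R[:,0]@f)
q=np.array(read_joint_positions()); print(q.round(2))
for d in (8,22,22,12):
    q[5]+=d; move_j(q); print(d,read_contact_force().round(2),read_torque().round(2),round(read_joint_positions()[5],2),read_time_s())
pause(1.2)
c=read_camera("top"); ims=[c["color"].astype(float)]+[read_camera("top")["color"].astype(float) for _ in range(2)]
c["color"]=np.mean(ims,0).round().astype(np.uint8)
np.save("pics/top7.npy",c["color"]);crop(c,130,140,300,260,4.7,"pics/t7.png")
crop(c,170,180,230,220,13,"pics/b7.png")
E
```

```text
[ 0.42614149 -1.14112334  0.59618849] 18.65
0.012015454414868423 [ 0.66554798 -2.76392529  7.00123792] [-0.54995611  0.00574927  0.01132804] across 2.5157007128031292
[-8.740e+00  2.994e+01  1.081e+02 -4.000e-02  4.182e+01  3.997e+01]
8 [ 1.29 -1.59  0.46] [-0.32  0.01 -0.06] 47.78 19.3333
22 [ 0.17 -3.17  1.25] [-0.67 -0.13 -0.15] 69.67 19.7917
22 [ 0.72 -6.08  0.24] [-0.82 -0.16 -0.15] 91.77 20.25
12 [ 0.32 -5.43  0.85] [-1.02 -0.05 -0.18] 103.78 20.5667
```

View pics/t7.png

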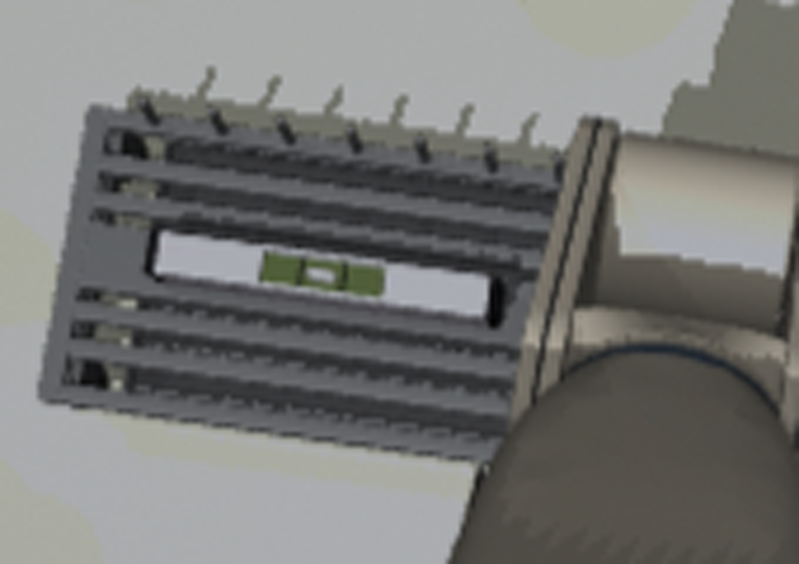

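View pics/b7.png

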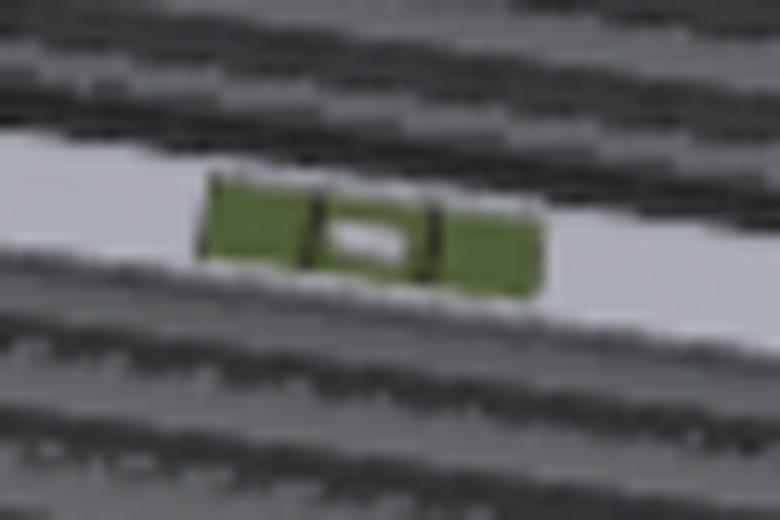

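```bash
cat > bub.py <<'E'
from h import *
from scipy.ndimage import map_coordinates
def axis(im,c0,win=28,off=0.0):
    """fit green window: returns center and unit axis (px)"""
    u0,v0=int(c0[0])-win,int(c0[1])-win
    p=im[v0:v0+2*win,u0:u0+2*win].astype(float)
    g=np.clip((p[...,1]-np.maximum(p[...,0],p[...,2])-8),0,None)
    m=(g>6).astype(np.uint8)
    m=cv2.morphologyEx(m,cv2.MORPH_CLOSE,np.ones((5,5)))
    n,l,st,ce=cv2.connectedComponentsWithStats(m)
    k=min(range(1,n),key=lambda i:np.hypot(ce[i][0]-win,ce[i][1]-win)-.3*st[i][4]**.5)
    pts=np.argwhere(l==k)[:,::-1]
    mu=pts.mean(0);w,V=np.linalg.eigh(np.cov((pts-mu).T))
    return mu+[u0,v0],V[:,1],2*np.sqrt(3*w)
def profile(im,mu,a,half,hw):
    n=np.array([-a[1],a[0]]);s=np.arange(-half,half,.1);ww=np.linspace(-hw,hw,9)
    P=mu[:,None,None]+a[:,None,None]*s[None,:,None]+n[:,None,None]*ww[None,None,:]
    ch=[map_coordinates(im[...,i].astype(float),[P[1],P[0]],order=1).mean(1) for i in range(3)]
    return s,np.array(ch)
def measure(im,c0,hw_b=1.0,hw_l=2.2,verbose=True):
    mu,a,ext=axis(im,c0)
    if abs(a[0])>abs(a[1]): a=a*np.sign(a[0])
    else: a=a*np.sign(a[1])
    L=ext[1]/2; mmpx=35/L
    s,ch=profile(im,mu,a,L*1.1,hw_b)
    blue=ch[2]-np.median(ch[2]); base=np.percentile(ch[2],30)
    # bubble: blue channel bright, inside window
    ins=np.abs(s)<L*.8
    b=np.clip(ch[2]-base-.35*(ch[2][ins].max()-base),0,None)*ins
    sb=(s*b).sum()/b.sum()
    s2,c2=profile(im,mu,a,L*1.1,hw_l)
    g=c2[1]
    return mu,a,ext,mmpx,s,ch,sb,g
E
python3 - <<'E'
from bub import *
import sys
T0=cv2.imread("pics/top0.png")[:,:,::-1];T6=np.load("pics/top6.npy");T7=np.load("pics/top7.npy")
S6=np.load("pics/side6.npy")
for nm,im,c0 in[("table",T0,(381.5,217)),("t6",T6,(199,198)),("t7",T7,(198.4,198)),("s6",S6,(257,247))]:
    mu,a,ext,mm,s,ch,sb,g=measure(im,c0)
    print(nm,mu.round(2),a.round(3),ext.round(2),"mm/px",round(mm,3),"bub-winctr mm",round(sb*mm,2))
    idx=np.arange(0,len(s),5)
    print(" s  ",(s[idx]*mm).round(0).astype(int).tolist());print(" blue",ch[2][idx].round().astype(int).tolist());print(" grn",ch[1][idx].round().astype(int).tolist())
E
```

```text
bub.py:13: RuntimeWarning: Degrees of freedom <= 0 for slice
  mu=pts.mean(0);w,V=np.linalg.eigh(np.cov((pts-mu).T))
  c *= np.true_divide(1, fact)
  c *= np.true_divide(1, fact)
Traceback (most recent call last):
  File "bub.py", line 25, in measure
    s,ch=profile(im,mu,a,L*1.1,hw_b)
         ~~~~~~~^^^^^^^^^^^^^^^^^^^^
  File "bub.py", line 16, in profile
    n=np.array([-a[1],a[0]]);s=np.arange(-half,half,.1);ww=np.linspace(-hw,hw,9)
                               ~~~~~~~~~^^^^^^^^^^^^^^^
ValueError: arange: cannot compute length
```

```bash
sed -i 's/win=28/win=16/; s/k=min(range(1,n).*/k=1+int(np.argmax(st[1:,4]))/; s/-8),0,None)/),0,None)/; s/(g>6)/(g>12)/' bub.py
cat > cmp.py <<'E'
from bub import *
T0=cv2.imread("pics/top0.png")[:,:,::-1];T6=np.load("pics/top6.npy");T7=np.load("pics/top7.npy")
S6=np.load("pics/side6.npy")
for nm,im,c0 in[("table",T0,(381.5,217)),("t6",T6,(199,198)),("t7",T7,(198.4,198)),("s6",S6,(257,247))]:
    mu,a,ext,mm,s,ch,sb,g=measure(im,c0)
    print(nm,mu.round(2),a.round(3),ext.round(2),"mm/px",round(mm,3),"bub-winctr mm",round(sb*mm,2))
    idx=np.arange(0,len(s),5)
    print(" s  ",(s[idx]*mm).round(0).astype(int).tolist());print(" blue",ch[2][idx].round().astype(int).tolist());print(" grn",ch[1][idx].round().astype(int).tolist())
E
python3 cmp.py
```

```text
table [382.48 210.98] [-0.206  0.978] [ 5.08 11.04] mm/px 6.338 bub-winctr mm 25.59
 s   [-39, -35, -32, -29, -26, -23, -19, -16, -13, -10, -7, -4, 0, 3, 6, 9, 12, 15, 19, 22, 25, 28, 31, 34, 38]
 blue [104, 80, 61, 58, 58, 58, 58, 58, 58, 57, 57, 57, 56, 54, 51, 48, 47, 53, 60, 83, 113, 131, 145, 153, 155]
 grn [112, 100, 91, 92, 94, 94, 93, 93, 93, 93, 93, 93, 93, 88, 80, 75, 73, 80, 88, 103, 122, 135, 145, 150, 152]
t6 [204.1  199.16] [0.987 0.16 ] [ 5.03 14.26] mm/px 4.91 bub-winctr mm -27.27
 s   [-38, -36, -34, -31, -29, -26, -24, -21, -19, -16, -14, -11, -9, -7, -4, -2, 1, 3, 6, 8, 11, 13, 16, 18, 20, 23, 25, 28, 30, 33, 35, 38]
 blue [138, 124, 100, 69, 58, 57, 56, 56, 56, 56, 56, 55, 52, 47, 43, 43, 48, 53, 56, 56, 56, 56, 56, 56, 56, 56, 56, 56, 57, 60, 71, 97]
 grn [140, 130, 115, 97, 91, 91, 92, 92, 92, 92, 91, 89, 83, 73, 66, 66, 75, 87, 92, 92, 92, 92, 92, 92, 92, 92, 92, 92, 92, 93, 98, 112]
t7 [198.47 198.26] [0.991 0.134] [ 5.14 24.89] mm/px 2.812 bub-winctr mm -1.79
 s   [-38, -37, -36, -34, -33, -31, -30, -29, -27, -26, -24, -23, -22, -20, -19, -17, -16, -15, -13, 
[... 261 characters left out ...]
149, 150, 148, 143, 125, 94, 71, 56, 46, 41, 44, 53, 58, 58, 58, 58, 58, 58, 58, 58, 58, 58, 58, 58, 63, 78, 104, 150]
 grn [127, 109, 96, 94, 95, 95, 94, 95, 95, 95, 95, 95, 95, 94, 92, 86, 77, 70, 68, 86, 110, 126, 140, 147, 150, 150, 148, 147, 148, 147, 144, 132, 110, 94, 84, 73, 62, 68, 86, 95, 95, 95, 95, 95, 95, 94, 95, 95, 95, 94, 93, 95, 100, 115, 149]
s6 [259.56 244.06] [ 0.769 -0.639] [2.44 8.1 ] mm/px 8.641 bub-winctr mm -8.6
 s   [-39, -34, -30, -26, -21, -17, -13, -8, -4, 0, 5, 9, 13, 18, 22, 26, 31, 35]
 blue [110, 100, 90, 85, 85, 82, 79, 77, 75, 73, 74, 77, 80, 81, 82, 85, 90, 100]
 grn [131, 128, 123, 120, 120, 117, 113, 109, 105, 104, 106, 110, 114, 117, 118, 120, 123, 126]
```

```bash
cat > bub.py <<'E'
from h import *
from scipy.ndimage import map_coordinates
def prof(im,p0,a,half,hw):
    a=np.asarray(a)/np.linalg.norm(a)
    n=np.array([-a[1],a[0]]);s=np.arange(-half,half,.05);ww=np.linspace(-hw,hw,9)
    P=np.asarray(p0)[:,None,None]+a[:,None,None]*s[None,:,None]+n[:,None,None]*ww[None,None,:]
    return s,np.array([map_coordinates(im[...,i].astype(float),[P[1],P[0]],order=1).mean(1) for i in range(3)])
def cross(s,y,th):
    i=np.where((y[:-1]-th)*(y[1:]-th)<0)[0]
    return s[i]+(th-y[i])/(y[i+1]-y[i])*.05
def bubble(im,p0,a,half=16,mmhint=2.75):
    """all in mm along axis (line spacing = 25 mm): bubble centre minus line mid, and minus window mid"""
    s,c=prof(im,p0,a,half,1.0)
    w=cross(s,c[2],95.)                      # white/green edges: window ends and bubble ends
    # lines: dark dips of green channel at window's wider strip
    s2,c2=prof(im,p0,a,half,2.0)
    g=c[1]
    return w,s,c,c2
E
cat > cmp.py <<'E'
from bub import *
T0=cv2.imread("pics/top0.png")[:,:,::-1];T6=np.load("pics/top6.npy");T7=np.load("pics/top7.npy")
for nm,im,p0,a in[("table",T0,(381.4,217.),(-.2325,.9726)),("t6",T6,(198.9,198.2),(.991,.134)),("t7",T7,(198.47,198.26),(.991,.134))]:
    w,s,c,c2=bubble(im,p0,a)
    print(nm,"crossings px",w.round(2))
    i=np.arange(0,len(s),10); g=c2[1]
    dips=[(s[k].round(2),g[k].round()) for k in range(15,len(s)-15) if g[k]==g[k-15:k+16].min() and g[k]<88]
    print(dips)
E
python3 cmp.py
```

```text
table crossings px [-12.01  -2.47   3.12  12.52]
[(np.float64(-4.5), np.float64(71.0)), (np.float64(4.35), np.float64(68.0))]
t6 crossings px [-13.22  -7.44  -1.49  13.01]
[(np.float64(-4.8), np.float64(83.0)), (np.float64(4.85), np.float64(63.0))]
t7 crossings px [-13.2   -3.68   2.29  12.7 ]
[(np.float64(-4.75), np.float64(66.0)), (np.float64(4.4), np.float64(62.0))]
```

```bash
python3 - <<'E'
from bub import *
im=np.mean([read_camera("side")["color"].astype(float) for _ in range(6)],0); np.save("pics/side7.npy",im)
it=np.mean([read_camera("top")["color"].astype(float) for _ in range(6)],0); np.save("pics/top7b.npy",it)
print(read_time_s())
k=im[225:270,230:290,::-1].clip(0,255).astype(np.uint8)
cv2.imwrite("pics/s7.png",cv2.resize(k,None,fx=13,fy=13,interpolation=cv2.INTER_CUBIC))
k=it[285:325,340:440,::-1].clip(0,255).astype(np.uint8)
cv2.imwrite("pics/y7.png",cv2.resize(k,None,fx=8,fy=8,interpolation=cv2.INTER_CUBIC))
E
```

```text
22.5167
```

View pics/s7.png

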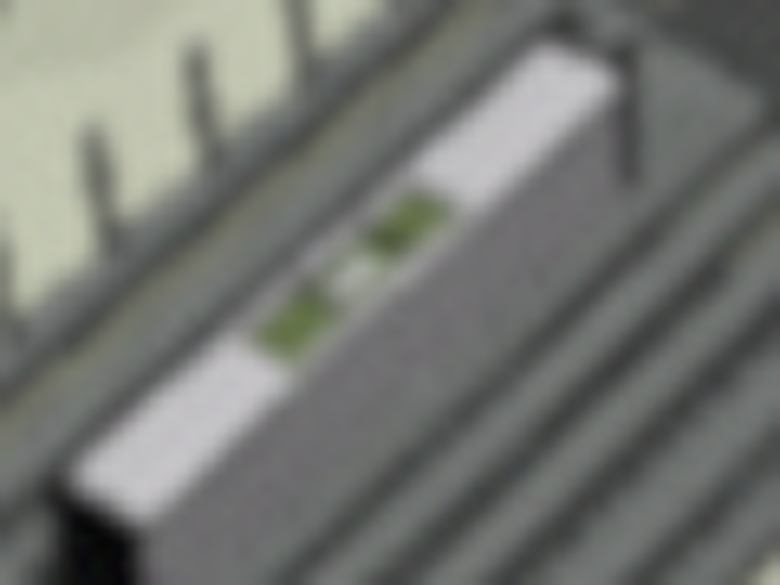

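View pics/y7.png

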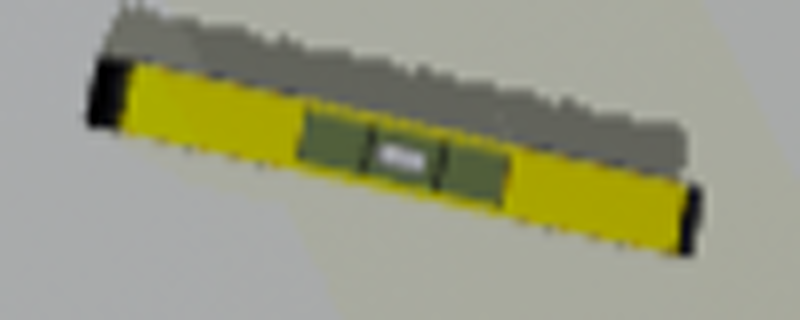

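```bash
cat > look.py <<'E'
from bub import *
def look(tag,p0=(198.47,198.26)):
    it=np.mean([read_camera("top")["color"].astype(float) for _ in range(4)],0); np.save(f"pics/top{tag}.npy",it)
    im=np.mean([read_camera("side")["color"].astype(float) for _ in range(4)],0); np.save(f"pics/side{tag}.npy",im)
    a=it[180:220,170:230,::-1].clip(0,255).astype(np.uint8); b=im[225:270,230:290,::-1].clip(0,255).astype(np.uint8)
    A=[cv2.resize(k,None,fx=6.6,fy=6.6,interpolation=cv2.INTER_CUBIC) for k in(a,b)]
    h=max(x.shape[0] for x in A);A=[cv2.copyMakeBorder(x,0,h-x.shape[0],0,4,0) for x in A]
    cv2.imwrite(f"pics/look{tag}.png",np.hstack(A))
    w,s,c,c2=bubble(it,p0,(.991,.134)); g=c2[1]
    print(w.round(2),[(round(s[k],2),g[k].round()) for k in range(15,len(s)-15) if g[k]==g[k-15:k+16].min() and g[k]<88])
E
python3 - <<'E'
from look import *
q=np.array(read_joint_positions()); q[5]+=9; move_j(q); pause(1.3)
look("8"); print(read_time_s(),read_contact_force(),read_joint_positions()[5])
E
```

```text
[-13.37  -3.31   2.84  12.57] [(np.float64(-5.3), np.float64(65.0)), (np.float64(4.3), np.float64(66.0))]
24.4917 [-0.12161235 -3.96277938  0.39094588] 112.6401332418673
```

View pics/look8.png

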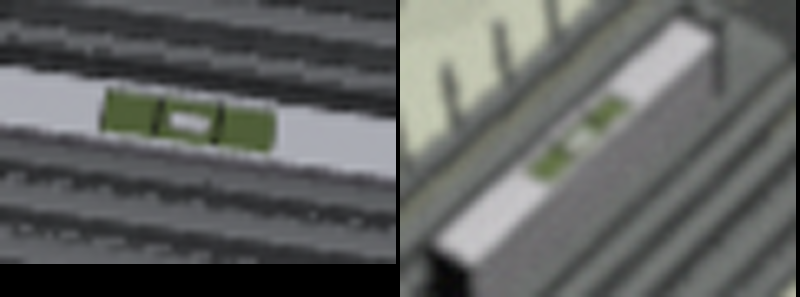

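```bash
python3 - <<'E'
from look import *
p=np.array(read_tool_pos())
command_gripper(.05); print(read_contact_force())
movel([p[0],p[1],.19],rate=.15)
pause(.5); look("9"); print(read_time_s())
move_pose([.572,.134,.2],down(-7.5))
command_gripper(0.); print(read_grip_width())
movel([.572,.134,.135],rate=.15); pause(.3); print(read_time_s(),read_contact_force())
E
```

```text
[-0.36875209  0.09804319  0.7523728 ]
[-13.38  -3.3    2.83  12.57] [(np.float64(-5.3), np.float64(64.0)), (np.float64(4.3), np.float64(66.0))]
26.5667
9.413457013210803e-05
29.425 [0.03999645 0.91981855 0.11516535]
```

View pics/look9.png

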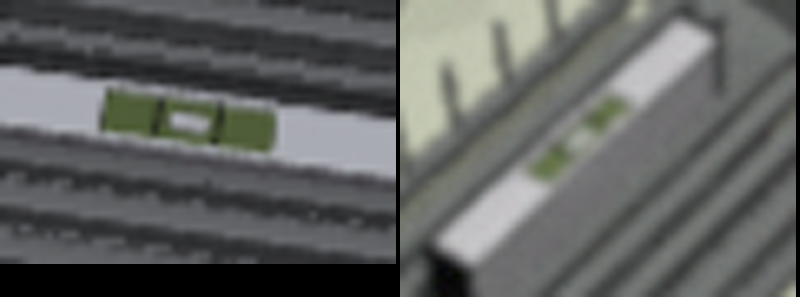

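Bubble is unchanged after letting go of the knob: centred between lines in the top view (bubble ~(190,121), lines ~157 and ~219) and at mid-window in the side view. Now the press.

```bash
python3 - <<'E'
from look import *
f0=read_contact_force()[2]; z=.135
while z>.108:
    z-=.0015 if read_contact_force()[2]-f0<1 and z>.121 else .0005
    movel([.572,.134,z],rate=.05); f=read_contact_force()
    if f[2]-f0>9: break
print(z,f,read_tool_pos(),read_time_s())
pause(.8); print(read_contact_force(),read_torque())
for n in("side","top"):
    c=read_camera(n); cv2.imwrite(f"pics/{n}10.png",c["color"][:,:,::-1])
crop(c,130,140,300,260,4.7,"pics/t10.png")
c=read_camera("side"); crop(c,190,160,350,300,5,"pics/s10.png")
E
```

```text
0.11599999999999999 [-2.97890219 -1.66707514 10.47774919] [0.57219381 0.13400264 0.11713193] 33.925
[-2.8040431  -0.84069882 12.2361022 ] [-0.19415701  0.57439633  0.04286101]
```

View pics/s10.png

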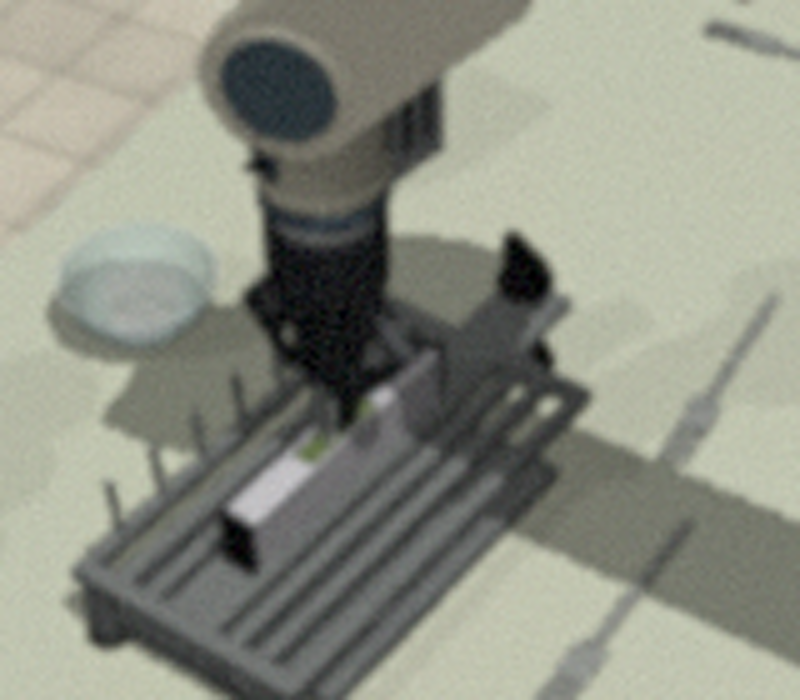

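View pics/top10.png

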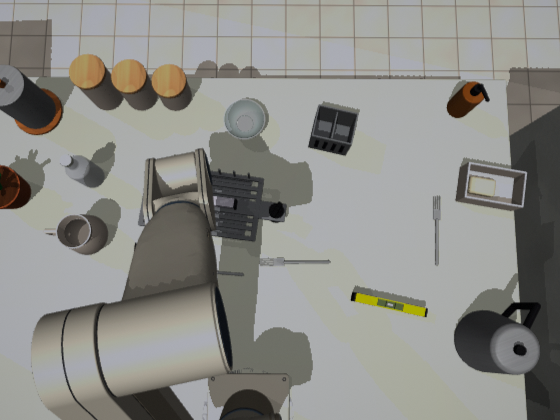

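```bash
python3 - <<'E'
from bench import *
pause(.5); print(read_contact_force(),read_tool_pos(),read_time_s()); job_done(); print(read_contact_force())
E
```

```text
[-3.30014717 -1.36497817 11.54615706] [0.57217143 0.13401984 0.11710333] 35.375
the job is handed in; nothing more can be done
the job is handed in; nothing more can be done
```

The job is handed in at about 35 s, with the level still pressed down.

- **Placing:** I laid the silver level lengthwise on the middle of the shelf and let go of it. The bubble then stood about 12–13 mm towards the hinge end.
- **Levelling:** I gripped the wing knob, turned it clockwise about 73° in two goes, and released it.
- **Pressing:** The closed fingers press on the middle of the level at a steady 11.5–12 N.

**Last checks:**
- **Bubble:** With the knob released, before pressing, the top view read it 0.4–0.7 mm off the middle, towards the knob. The same reading on the flat table was biased by 0.2–1.1 mm, so I take it as centred to within about 1 mm. The side view agrees, but more coarsely. During the press the fingers hide the bubble, so I could not read it again there.
- **Other objects:** In the last pictures the jug, bottle, bowl, basket and yellow level look undisturbed. So do the forks, though the arm partly covers one of them.

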